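Set the wall dispenser to full dose and test its button

ROBOT

A 6-joint arm with a two-finger parallel gripper is mounted at the origin on the work surface. World frame = base frame: x ahead of the robot, y to its left, z up, the work surface at z = 0. Lengths are in m, angles in rad, forces in N, time in s.
With the tool pointing down it reaches from about 0.3 to 0.75 m from the base axis. Payload 8.5 kg.
Tool frame: the origin (TCP) lies between the finger pads; the fingertips stand 19 mm ahead of it and the grasp point (between the pads) is the TCP; z points along the fingers, y is the line along which they close (so a half turn about z gives the same grasp; the last joint's range is limited). The gripper opens to 85 mm and grips with 20 to 120 N. Pads are 22 mm wide; open, the fingers measure 114 mm over their backs; the gripper's body (76 mm by 85 mm) begins 54 mm behind the grasp point. The pads swing forward as they close: fully open they stand 13 mm farther back than shut.
Start: joints at [-1.315, 0.381, 1.297, -0, 1.464, -0.215], TCP at [0.249, -0.49, 0.25] pointing down, gripper open.
Joint ranges: [-3.11, 3.11], [-0.89, 2.33], [0.22, 2.48], [-1.42, 4.56], [0.17, 2.85], [-2.88, 2.88]. Speed limits (rad/s): [2.39, 2.39, 3.14, 3.14, 3.14, 3.14].

INTERFACE

Orientations are given as [roll, pitch, yaw] about the fixed x, y, z axes, in that order (R = Rz(yaw) Ry(pitch) Rx(roll)).
In Python, from cell import ctrl gives the robot as it stands.
- The arm moves only by the shell command python3 -m creep 'ROWS' [FORCE]. ROWS is JSON, a list that holds one entry, the list of rows, each a list of 7 numbers: the shift along the tool's x, y, z in cm, then the turn, a rotation vector about the tool's x, y, z in rad, then the opening, from 0 (shut) to 1 (fully open). In form: [[[dx, dy, dz, rx, ry, rz, gripper], ...]]. A call has 1 to 10 rows; each row is the pose to reach, as a shift and turn from the pose commanded when the call began, along the tool's axes at that moment; what a row does not reach only later rows make up. A row lasts 1/10 s, in which the tool goes at most 50 mm and 8.59 degrees, less where a joint would pass 70% of its speed; a pose out of reach is approached as far as the arm can. A call with a gripper value outside its range is refused whole. The fingers move at their own pace and stop on an object; FORCE is the grip in N (left out, the last holds). Time passes only in rows, so rows that repeat a pose let the fingers close. It gives the time, the measured TCP pose, the force, the opening and the grip force at its end, in the units of the state.
- ctrl.sense(): the state, without advancing time (a new reading comes with each control period).
- ctrl.grab_frame(name): name is "scene" or "top"; returns the picture (480x640x3 uint8, blue, green, red); there is no depth.
- ctrl.camera_model(name): a dict with "mtx" (3x3 intrinsics, pixels), "R" (3x3) and "t" (3): a world point X has camera coordinates R X + t. Camera axes: x right, y down, z forward; pixel columns grow to the right and rows downward; lengths in m; the calibration is good to about 2 mm. A picture is of the moment at which its call begins. camera_model takes no time and is no camera call.
- ctrl.job_done(): hands the job in; it is judged then, once.
The state is a dict: "time": time; "joints": joint angles; "joint_velocities": joint speeds; "joint_torque": joint torques, N m; "eef_pos": TCP position; "tool_rot": TCP orientation; "wrist_force": force on the tool from outside, world axes, zero at the start; "wrist_torque": the same for the moment, N m; "gripper_width": opening from 0.0 (shut) to 1.0 (fully open); "finger_force": force on a finger pad.
Only numpy, scipy, OpenCV 4.12 (cv2) and the standard library are available. Lean on these libraries where they do the work, as an engineer would, in place of code of your own. Each camera call takes 0.05 s, during which the arm holds its last target. There are 200 camera calls.

TASK

The new soap dispenser is still empty and shut off. With a fingertip, gently push its blue dose lever past the first click (small dose) all the way to the second stop (full dose), and only then press the grey button right down and let it spring back. Push only, never squeeze the lever, and leave everything else on the counter where it stands.

Things in the scene. Friction and masses are not known exactly. Their poses are not given: they have to be found in the camera images.
- dispenser: White plastic dispenser on a green mosaic stub wall; fixed. Origin on the counter (z=0) under the middle of the housing; x points back into the wall, y along the housing, z up. Housing x -50..50, y -95..95 mm, flat top 180 mm high. Stub wall x 48..92, y -137..137, 156 mm high. Spout in front at y=0, to x=-95, below 95 mm. Lever on the top's +y half, button on its -y half.
- lever_top (a point): Centre of the top of the blue upright lever tab, 32 mm along dispenser x, 12 mm thick along y, reaching from 4 to 38 mm above the housing top (218 mm above the counter). It slides at dispenser x=0 towards the button: y=70 mm closed (black dash), 45 first click (one blue dot), 20 second stop (two dots). Push its +y face.
- dose_lever (a joint): Lever travel in m: 0 closed, 0.025 first detent (small dose), 0.050 second stop (full dose, end of slot). Starts at 0. Pushing out of a detent takes about 5 N; once past about 15 mm, and again 40 mm, it snaps forward to the next stop by itself; let go below 10 mm (or 35 mm) it snaps back. The end stop is hard.
- button_top (a point): Centre of the flat top of the round grey push button, 36 mm across, at dispenser x=0, y=-55 mm, 200 mm above the counter when up. A fixed white collar 52 mm across, 12 mm above the housing's top, surrounds it; fully down the button is flush with the collar.
- button (a joint): Travel of the button in m: 0 up, 0.008 fully down. Pressed straight down; the spring needs about 2 N to start and 6 N fully down, and lifts it again when let go.
- jar: Empty glass jar, 66 mm across, 60 mm high, loose, standing in front of the dispenser under its spout. Origin at the centre of its underside. Leave it.
- tumbler: Steel tumbler, 68 mm across, 100 mm high, with three toothbrushes in it that reach 186 mm (one piece with it), loose, beside the dispenser on its -y side. Origin at the centre of its underside. Leave it.
- comb: Pink plastic comb, 180 mm by 37 mm, 6 mm thick, loose, lying in front of the jar. Origin under its middle, y along it. Leave it.
- soapdish: Pale blue ridged plastic soap dish, 85 by 125 mm, 16 mm high, loose, with a bar of soap on it. Origin at the centre of its underside. Leave it.
- soap: Cream bar of soap, 55 by 85 mm, 24 mm thick, lying on the soap dish. Origin at the centre of its underside. Leave it.
- nailbrush: Wooden nail brush, 40 by 90 mm, 30 mm high, loose. Origin at the centre of its underside. Leave it.
- lotion: Amber bottle with a white cap, 54 mm across, 150 mm high, loose. Origin at the centre of its underside. Leave it.
There are look-alikes about, which are no part of the job. Leave any pink or purple look-alike of the soapdish alone. What is shaped like the jar but turquoise is not meant.

How it is judged:
By the outcome, as a careful person would: the job done as asked, in the order asked, and still so for the second after the job is handed in, with the robot touching nothing.
It also fails if it takes over 38 s, if anything falls off the work surface, if the arm or the gripper's body presses on something with over 40 N, if the wrist force passes 120 N, or if a joint passes its speed limit or range.

## Working session

There is one attempt and no reset: what is moved stays moved. The work goes in short steps, Python scripts to look and compute and a shell command to move; the robot and the scene stay as the last step left them, time stands still between calls to the robot, and variables do not carry over. Pictures are saved under pics/ and viewed, at most 10 in all, crops included, and the job is handed in when it is done.

```bash
mkdir -p pics
python3 - <<'E'
from cell import ctrl
import cv2
for n in("scene","top"):
    cv2.imwrite(f"pics/{n}0.png",ctrl.grab_frame(n)); c=ctrl.camera_model(n); print(n,c)
s=ctrl.sense(); print(s)
E
```

```text
scene {'mtx': array([[437.4063956 ,   0.        , 311.27111219],
       [  0.        , 437.4063956 , 237.8825808 ],
       [  0.        ,   0.        ,   1.        ]]), 'R': array([[ 0.82975989,  0.55807984, -0.0067391 ],
       [ 0.41647097, -0.62716212, -0.6581942 ],
       [-0.37155142,  0.54333651, -0.75281802]]), 't': array([-0.36784766, -0.1021837 ,  1.39495644])}
top {'mtx': array([[589.46062593,   0.        , 320.51031494],
       [  0.        , 589.46062593, 249.63939271],
       [  0.        ,   0.        ,   1.        ]]), 'R': array([[-0.02396854, -0.99971035,  0.00217198],
       [-0.99713339,  0.02375068, -0.07183942],
       [ 0.07176703, -0.00388764, -0.99741385]]), 't': array([0.00681291, 0.42865994, 1.68843938])}
{'time': 0.1, 'joints': array([-1.31532833e+00,  3.81112059e-01,  1.29814088e+00, -5.72795356e-06,
        1.46364250e+00, -2.15321840e-01]), 'joint_velocities': array([-0.00029357, -0.00089649, -0.0028784 ,  0.00081959,  0.00061004,
       -0.00052443]), 'joint_torque': array([ 3.27685659e-03, -4.49218047e+01, -2.31657708e+01, -1.37858569e-04,
        3.73328789e-03,  8.82316620e-07]), 'eef_pos': array([ 0.24939807, -0.48993316,  0.24979728]), 'tool_rot': array([-3.14031874e+00, -2.72791624e-04,  4.70790283e-01]), 'wrist_force': array([-0.20760726,  0.1285298 ,  0.10408764]), 'wrist_torque': array([ 0.04185206, -0.04416409, -0.00164715]), 'finger_force': 0.0, 'gripper_width': 1.0000502366573107}
```

View pics/scene0.png

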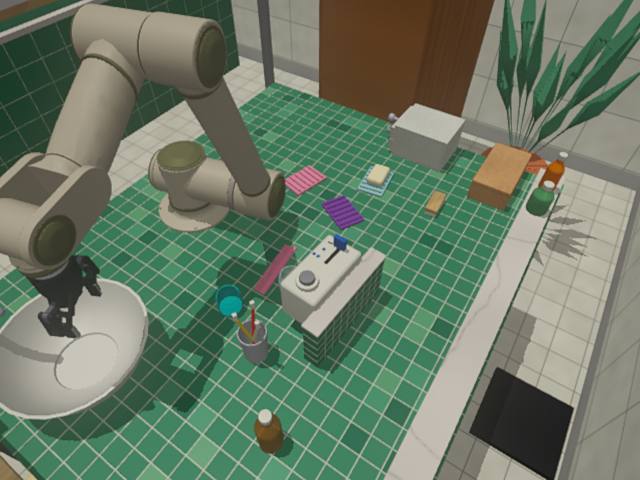

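View pics/top0.png

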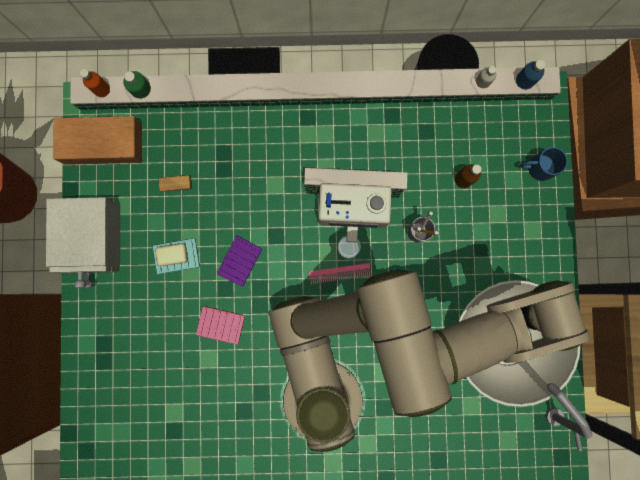

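The scene view shows the dispenser at about (320,275), with the blue lever at (340,243) and the grey button at (307,279). In the top view the lever is at (329,200), the button at (376,203) and the jar at (348,247). The tumbler is at (422,229). Only one dispenser is visible.

```bash
cat > h.py <<'E'
import numpy as np,cv2
from cell import ctrl
def ray(n,u,v):
    c=ctrl.camera_model(n);R,t=c["R"],c["t"]
    d=R.T@np.linalg.inv(c["mtx"])@[u,v,1]; return -R.T@t,d
def onz(n,u,v,z):
    o,d=ray(n,u,v); return o+d*(z-o[2])/d[2]
def pix(n,X):
    c=ctrl.camera_model(n);p=c["mtx"]@(c["R"]@X+c["t"]);return p[:2]/p[2]
E
python3 - <<'E'
from h import *
t=cv2.imread("pics/top0.png");s=cv2.imread("pics/scene0.png")
a=cv2.resize(t[160:260,290:450],None,fx=5,fy=5,interpolation=2)[:500,:800]
b=cv2.resize(s[220:340,270:400],None,fx=4.6,fy=4.6,interpolation=2)
cv2.imwrite("pics/ct.png",a);cv2.imwrite("pics/cs.png",b)
def blobs(im,m,x0,y0,x1,y1):
    k=np.zeros_like(m);k[y0:y1,x0:x1]=m[y0:y1,x0:x1]
    n,l,st,c=cv2.connectedComponentsWithStats(k)
    return [(st[i].tolist(),c[i].round(1).tolist()) for i in range(1,n) if st[i][4]>8],l
for n,im,box in(("top",t,(310,175,400,230)),("scene",s,(275,230,390,330))):
    h=cv2.cvtColor(im,cv2.COLOR_BGR2HSV)
    m=cv2.inRange(h,(100,120,50),(130,255,255)); print(n,"blue",blobs(im,m,*box)[0])
    w=cv2.inRange(h,(0,0,150),(179,60,255)); print("white",blobs(im,w,*box)[0])
    g=cv2.inRange(h,(0,0,90),(179,60,165)); print("grey",blobs(im,g,*box)[0])
h=cv2.cvtColor(t,cv2.COLOR_BGR2HSV)
w=cv2.inRange(h,(0,0,150),(179,70,255)); w[:184]=0;w[226:]=0;w[:,:312]=0;w[:,400:]=0
c=max(cv2.findContours(w,0,2)[0],key=cv2.contourArea);r=cv2.minAreaRect(c);print(r)
for p in cv2.boxPoints(r): print(p,onz("top",*p,.18))
E
```

```text
top blue [([327, 194, 5, 13, 51], [328.6, 199.7])]
white [([310, 175, 90, 48, 3058], [355.9, 196.0]), ([315, 226, 16, 2, 17], [322.2, 226.1]), ([348, 227, 10, 3, 29], [352.3, 228.0])]
grey [([310, 183, 82, 47, 367], [349.8, 207.1]), ([384, 186, 16, 11, 26], [391.0, 188.8]), ([325, 192, 26, 10, 37], [334.9, 197.5]), ([370, 195, 14, 15, 163], [376.6, 202.2]), ([340, 203, 11, 2, 12], [345.4, 203.9]), ([366, 204, 12, 10, 20], [370.2, 209.5]), ([315, 223, 27, 7, 39], [326.6, 225.9])]
scene blue [([334, 234, 13, 16, 137], [339.7, 241.7])]
white [([281, 230, 80, 76, 2422], [319.8, 269.2]), ([329, 230, 8, 3, 12], [332.5, 231.0]), ([340, 230, 6, 6, 12], [342.2, 232.8]), ([354, 230, 11, 14, 30], [359.2, 235.6]), ([375, 230, 10, 13, 21], [379.2, 236.4]), ([358, 243, 10, 5, 14], [362.4, 245.1]), ([302, 244, 88, 86, 1822], [344.3, 290.8]), ([383, 271, 7, 4, 11], [385.7, 272.5]), ([384, 282, 6, 8, 13], [386.5, 286.1]), ([375, 316, 15, 14, 48], [383.4, 323.0]), ([278, 319, 16, 11, 30], [286.7, 325.4])]
grey [([275, 230, 16, 12, 48], [281.0, 235.7]), ([275, 230, 96, 100, 1664], [309.3, 285.0]), ([31
[... 307 characters left out ...]
], [306.7, 277.1]), ([375, 270, 4, 6, 9], [376.6, 272.6]), ([381, 271, 9, 5, 13], [385.0, 272.6]), ([296, 280, 24, 12, 80], [309.2, 287.5]), ([351, 282, 39, 48, 228], [375.1, 310.6]), ([359, 285, 6, 20, 32], [362.1, 295.1]), ([372, 284, 4, 8, 11], [374.0, 288.0]), ([355, 295, 3, 8, 11], [356.0, 298.1]), ([345, 302, 8, 9, 13], [348.5, 305.8]), ([346, 311, 5, 17, 24], [347.5, 318.3]), ([338, 312, 6, 12, 20], [340.8, 317.0]), ([275, 324, 9, 6, 18], [279.0, 326.5])]
((359.5, 203.0), (38.0, 79.0), 90.0)
[320. 184.] [ 0.59002912 -0.00559691  0.18      ]
[399. 184.] [ 0.585128  -0.2135031  0.18     ]
[399. 222.] [ 0.4845475  -0.21012845  0.18      ]
[320. 222.] [ 0.48945525 -0.00319186  0.18      ]
```

View pics/ct.png

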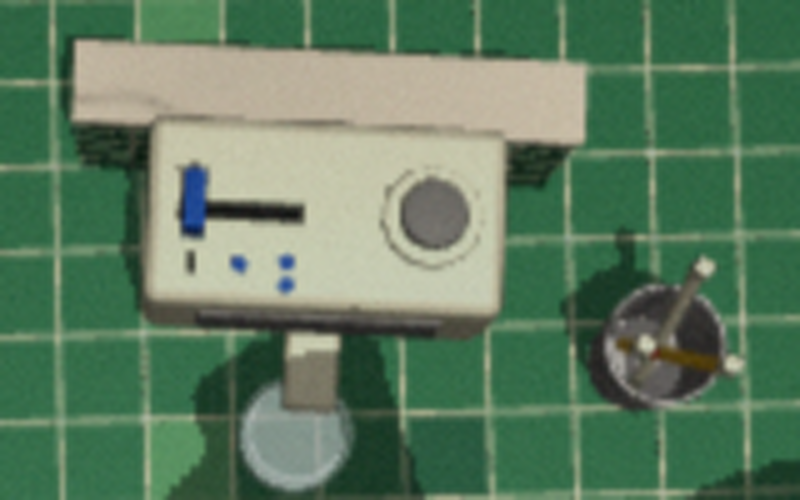

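View pics/cs.png

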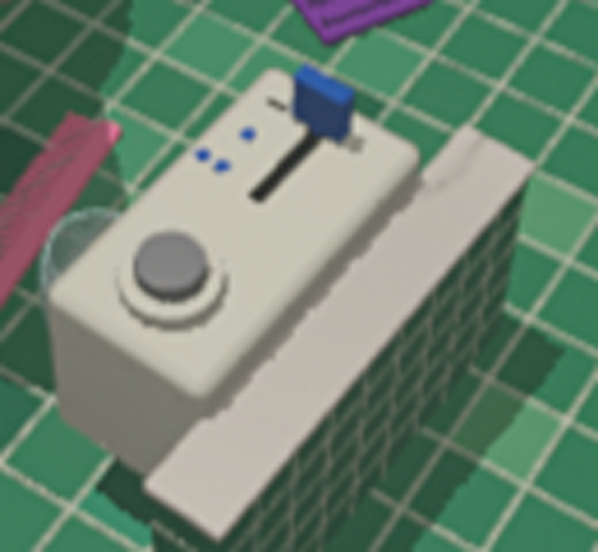

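The crops show the lever closed, next to the black dash (top view about (328.5,199.5)). The slot runs toward the button at about (376.8,202.4). The tumbler's toothbrushes are outside the -y end of the housing. This is the only dispenser, so it is the one meant.

Run:
```python
from h import *
f=lambda x,y:((x+.5)/5-.5+290,(y+.5)/5-.5+160)
g=lambda x,y:((x+.5)/4.6-.5+270,(y+.5)/4.6-.5+220)
P={"btn":(f(435,213),.2),"levtop":(f(195,197),.218),"c++":(f(155,119),.18),"c+-":(f(506,136),.18),"c--":(f(500,312),.18),"c-+":(f(146,299),.18)}
W={k:onz("top",*p,z) for k,(p,z) in P.items()}
for k in W: print(k,W[k].round(4))
print("scene btn",onz("scene",*g(171,262),.2),"lev",onz("scene",*g(325,84),.218))
cs=np.array([W[k] for k in("c++","c+-","c--","c-+")]);print("centre",cs.mean(0))
for a,b in(("c+-","c++"),("c--","c-+"),("btn","levtop")):
    d=W[a]-W[b];d=-d;print(np.linalg.norm(d[:2]),"yaw",np.degrees(np.arctan2(-d[0],d[1])))
for z in(.0,):
    print("tumbler rim",onz("top",*f(665,345),.1))
```

```text
btn [ 0.5352 -0.151   0.2   ]
levtop [ 0.5437 -0.0265  0.218 ]
c++ [ 0.5916 -0.0072  0.18  ]
c+- [ 0.5782 -0.1917  0.18  ]
c-- [ 0.4851 -0.1855  0.18  ]
c-+ [ 4.964e-01 -2.000e-04  1.800e-01]
scene btn [ 0.53577276 -0.1527423   0.2       ] lev [ 0.54565666 -0.02932218  0.218     ]
centre [ 0.53782348 -0.09615007  0.18      ]
0.1849468668742032 yaw -4.153007663334191
0.18562816245366234 yaw -3.4744331584439947
0.12482563698568061 yaw -3.882480069270019
tumbler rim [ 0.47400911 -0.28564724  0.1       ]
```

```bash
python3 -m creep '[[[0,0,-4,0,0,0,0],[4,-2.6,-6,0,0,0.1,0],[8,-5.2,-6,0,0,0.2,0],[12,-7.9,-6,0,0,0.3,0],[16,-10.5,-6,0,0,0.4,0],[20,-13.2,-6,0,0,0.5,0],[24,-15.8,-6,0,0,0.539,0],[28,-18.4,-6,0,0,0.539,0],[32,-21,-6,0,0,0.539,0],[36,-23.7,-6,0,0,0.539,0]]]' 20
```

```text
time: 1.1
eef_pos: [0.4633, -0.1137, 0.3102]
tool_rot: [-3.141, 0.0, -0.068]
wrist_force: [0.5, -0.1, 0.6]
gripper_width: 0.001
finger_force: 0.0
```

```bash
python3 -m creep '[[[2,-4,0,0,0,0,0],[4,-8,0,0,0,0,0],[6,-12,0,0,0,0,0],[7.4,-15.6,0,0,0,0,0],[7.4,-15.6,2,0,0,0,0],[7.4,-15.6,5,0,0,0,0],[7.4,-15.6,8,0,0,0,0],[7.4,-15.6,9.6,0,0,0,0],[7.4,-15.6,9.6,0,0,0,0],[7.4,-15.6,9.6,0,0,0,0]]]'
python3 - <<'E'
from h import *
s=ctrl.grab_frame("scene");cv2.imwrite("pics/s2.png",cv2.resize(s[190:310,270:430],None,fx=5,fy=5,interpolation=2))
E
```

```text
time: 2.1
eef_pos: [0.5475, 0.0349, 0.2148]
tool_rot: [3.142, -0.0, -0.068]
wrist_force: [0.1, 0.0, 0.3]
gripper_width: -0.0
finger_force: 0.0
```

View pics/s2.png

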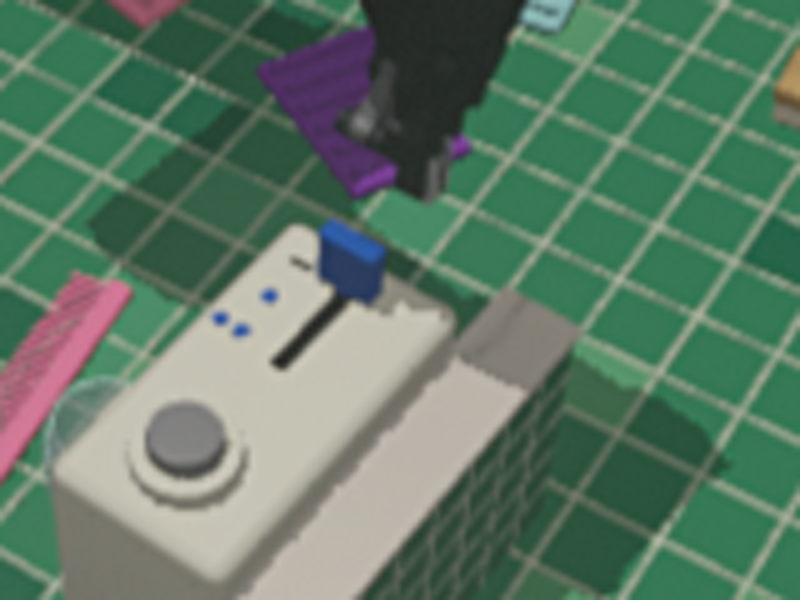

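The fingertip is at (425,190) in this crop, on the +y side of the lever at (350,260) and clear of it. Next I'll push slowly.

```bash
python3 -m creep '[[[0,1.5,0,0,0,0,0],[0,3,0,0,0,0,0],[0,3.5,0,0,0,0,0],[0,3.9,0,0,0,0,0],[0,4.2,0,0,0,0,0],[0,4.5,0,0,0,0,0],[0,4.8,0,0,0,0,0],[0,5.1,0,0,0,0,0]]]'; python3 -m creep '[[[0,0.3,0,0,0,0,0]]]'; python3 -m creep '[[[0,0.3,0,0,0,0,0]]]'; python3 -m creep '[[[0,0.3,0,0,0,0,0]]]'
```

```text
time: 2.95
eef_pos: [0.5438, -0.0156, 0.2144]
tool_rot: [-3.141, -0.0, -0.068]
wrist_force: [0.1, 3.0, 1.8]
gripper_width: 0.0
finger_force: 1.3
time: 3.05
eef_pos: [0.5436, -0.019, 0.2144]
tool_rot: [3.141, -0.0, -0.068]
wrist_force: [0.2, 2.0, 0.9]
gripper_width: 0.001
finger_force: 0.7
time: 3.15
eef_pos: [0.5433, -0.0223, 0.2143]
tool_rot: [3.141, 0.0, -0.068]
wrist_force: [0.6, 0.1, 0.9]
gripper_width: 0.001
finger_force: 0.0
time: 3.25
eef_pos: [0.5431, -0.0254, 0.2143]
tool_rot: [3.141, 0.0, -0.068]
wrist_force: [-1.1, -0.3, 0.1]
gripper_width: 0.001
finger_force: 0.0
```

```bash
python3 -m creep '[[[0,0.4,0,0,0,0,0],[0,0.7,0,0,0,0,0],[0,1,0,0,0,0,0],[0,1.3,0,0,0,0,0]]]'; python3 -m creep '[[[0,0.3,0,0,0,0,0],[0,0.5,0,0,0,0,0]]]';python3 -m creep '[[[0,0.2,0,0,0,0,0]]]';python3 -m creep '[[[0,0.2,0,0,0,0,0]]]';python3 -m creep '[[[0,0.2,0,0,0,0,0],[0,0.2,0,0,0,0,0]]]'
python3 - <<'E'
from h import *
s=ctrl.grab_frame("scene");cv2.imwrite("pics/s3.png",cv2.resize(s[190:310,270:430],None,fx=5,fy=5,interpolation=2))
E
```

```text
time: 3.65
eef_pos: [0.5423, -0.0376, 0.2143]
tool_rot: [-3.14, 0.0, -0.068]
wrist_force: [0.6, 4.2, -0.4]
gripper_width: 0.0
finger_force: 1.9
time: 3.85
eef_pos: [0.5419, -0.0432, 0.2143]
tool_rot: [3.141, 0.0, -0.068]
wrist_force: [0.5, 2.0, 0.1]
gripper_width: 0.002
finger_force: 0.8
time: 3.95
eef_pos: [0.5418, -0.0453, 0.2143]
tool_rot: [3.141, 0.0, -0.068]
wrist_force: [1.0, -0.7, -0.2]
gripper_width: -0.001
finger_force: 0.4
time: 4.05
eef_pos: [0.5416, -0.0473, 0.2143]
tool_rot: [3.141, 0.0, -0.068]
wrist_force: [0.1, 0.0, 0.0]
gripper_width: -0.002
finger_force: 0.0
time: 4.25
eef_pos: [0.5415, -0.0493, 0.2143]
tool_rot: [3.141, -0.0, -0.069]
wrist_force: [0.2, 0.0, 0.7]
gripper_width: 0.002
finger_force: 0.0
```

View pics/s3.png

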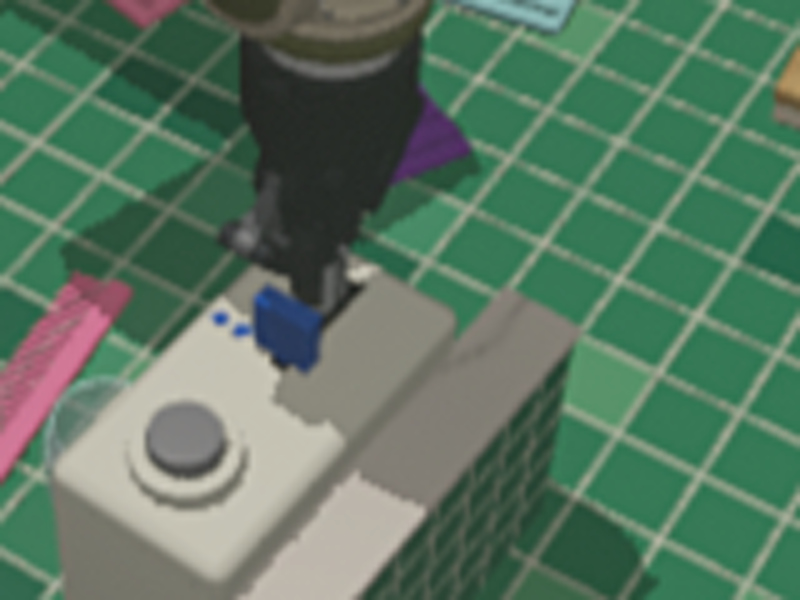

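The lever now stands at the end of its slot at (285,330), level with the two dots. The fingertip is behind it without touching. Next I'll lift and move over the button.

```bash
python3 -m creep '[[[0,-0.8,0,0,0,0,0],[0,-1,-3,0,0,0,0],[0,-1,-7,0,0,0,0],[0.1,3,-7,0,0,0,0],[0.1,7,-7,0,0,0,0],[0.1,10.3,-7,0,0,0,0],[0.1,10.3,-6,0,0,0,0],[0.1,10.3,-3,0,0,0,0],[0.1,10.3,-1,0,0,0,0],[0.1,10.3,-1,0,0,0,0]]]'
python3 - <<'E'
from h import *
s=ctrl.grab_frame("scene");cv2.imwrite("pics/s4.png",cv2.resize(s[190:310,270:430],None,fx=5,fy=5,interpolation=2))
E
```

```text
time: 5.3
eef_pos: [0.5348, -0.1503, 0.2221]
tool_rot: [-3.14, 0.004, -0.068]
wrist_force: [-1.0, 0.4, 2.7]
gripper_width: 0.001
finger_force: 1.0
```

View pics/s4.png

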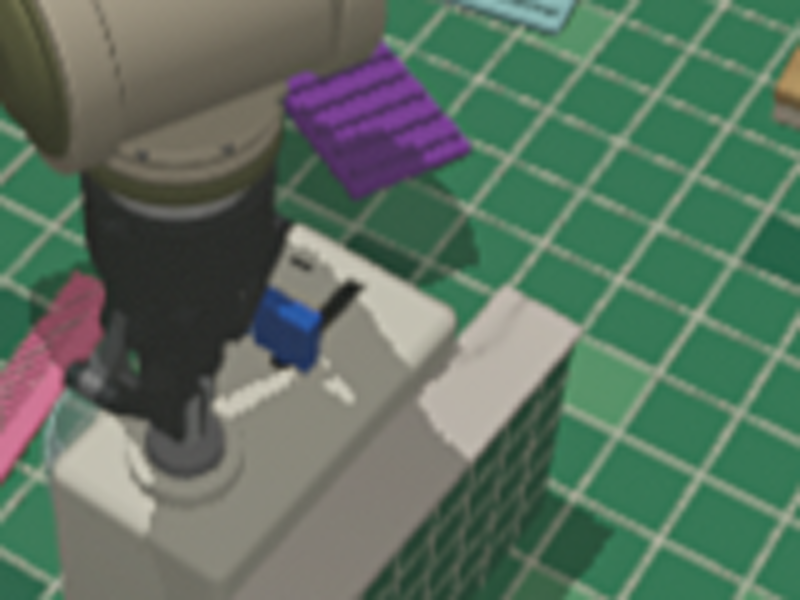

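The fingertip is over the button, at about (185,440), and the lever is still at its second stop. Next I'll press in small steps.

```bash
for i in 1 2 3; do python3 -m creep '[[[0,0,0.2,0,0,0,0],[0,0,0.2,0,0,0,0]]]'|egrep 'eef|wrist'; done;  for i in 1 2 3 4; do python3 -m creep '[[[0,0,0.1,0,0,0,0],[0,0,0.1,0,0,0,0]]]'|egrep 'eef|wrist'; done
```

```text
eef_pos: [0.5358, -0.1514, 0.2231]
wrist_force: [-0.6, 0.5, 1.1]
eef_pos: [0.5358, -0.1515, 0.2209]
wrist_force: [1.2, 1.7, 2.6]
eef_pos: [0.5358, -0.1516, 0.2186]
wrist_force: [2.8, 2.6, 3.9]
eef_pos: [0.5358, -0.1516, 0.2175]
wrist_force: [2.5, 2.4, 3.7]
eef_pos: [0.5357, -0.1516, 0.2164]
wrist_force: [3.1, 3.3, 5.0]
eef_pos: [0.5357, -0.1517, 0.2154]
wrist_force: [2.7, 2.7, 5.7]
eef_pos: [0.5357, -0.1517, 0.215]
wrist_force: [2.0, 3.9, 8.8]
```

```bash
python3 -m creep '[[[0,0,0.1,0,0,0,0],[0,0,0.15,0,0,0,0],[0,0,0.15,0,0,0,0]]]'|egrep 'eef|wrist'; python3 -m creep '[[[0,0,-1,0,0,0,0],[0,0,-3,0,0,0,0],[0,0,-7,0,0,0,0],[0,0,-10,0,0,0,0],[-4,4,-10,0,0,0,0],[-8,8,-10,0,0,0,0],[-12,12,-10,0,0,0,0],[-16,16,-10,0,0,0,0],[-16,18,-10,0,0,0,0],[-16,18,-10,0,0,0,0]]]'
python3 - <<'E'
from h import *
s=ctrl.grab_frame("scene");cv2.imwrite("pics/s5.png",s[100:470,180:480])
t=ctrl.grab_frame("top");cv2.imwrite("pics/t5.png",cv2.resize(t[160:300,290:450],None,fx=4,fy=4))
E
```

```text
eef_pos: [0.5357, -0.1517, 0.2149]
wrist_force: [-0.6, 4.0, 18.2]
time: 8.05
eef_pos: [0.3606, -0.3238, 0.3119]
tool_rot: [-3.141, 0.003, -0.074]
wrist_force: [-0.0, 0.6, -0.2]
gripper_width: 0.002
finger_force: 0.0
```

View pics/s5.png

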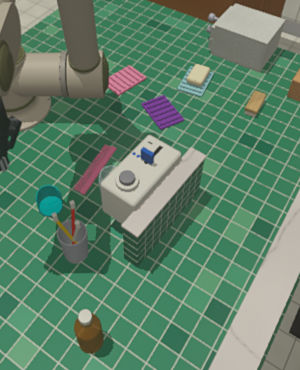

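The button went about 8 mm down to a firm stop and has sprung back up, at about (127,178) in this crop. The lever at (148,155) is at its second stop, everything else stands where it was, and the arm is clear.

```bash
python3 -c "
from cell import ctrl
print(ctrl.job_done())"
```

```text
the job is handed in; nothing more can be done
None
```

I pushed the lever past the first click to the second stop, then pressed the button fully down and let it spring back. Nothing else was moved, and the job is handed in.

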